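# Find the tin that rattles

## Task

One of the three sealed craft tins has a loose steel mixing ball in it. Pick up the red-lidded, then the yellow-lidded, then the blue-lidded tin, shake each briskly to and fro in the air, rocking it so that a ball would knock, and stand each silent one back upright in the middle of its own coaster; leave the pots, jar and cup where they are. Then present the tin that rattles: finish while holding it, upright and still, over the middle of the green hand-over mat about a hand's breadth (10 cm) above it, without putting it down or letting go.

Things in the scene. Friction and masses are not known exactly. Their poses are not given: they have to be found in the camera images.
- tin_red: Sealed square tin with a red lid, bare metal sides. 60 x 60 mm, 80 mm tall, total mass 0.3 to 0.37 kg with its contents. The lid does not come off. Origin: centre of its underside; z up the tin, x and y square to its flat sides. Grip it across two opposite flat sides (60 mm), 30 to 60 mm above its underside.
- coaster_red: Fixed round cork coaster, 110 mm across and 4 mm thick, on which the red-lidded tin stands at the start. Origin: centre of its underside, on the work surface.
- tin_yellow: Sealed square tin with a yellow lid, bare metal sides. 60 x 60 mm, 80 mm tall, total mass 0.3 to 0.37 kg with its contents. The lid does not come off. Origin: centre of its underside; z up the tin, x and y square to its flat sides. Grip it across two opposite flat sides (60 mm), 30 to 60 mm above its underside.
- coaster_yellow: Fixed round cork coaster, 110 mm across and 4 mm thick, on which the yellow-lidded tin stands at the start. Origin: centre of its underside, on the work surface.
- tin_blue: Sealed square tin with a blue lid, bare metal sides. 60 x 60 mm, 80 mm tall, total mass 0.3 to 0.37 kg with its contents. The lid does not come off. Origin: centre of its underside; z up the tin, x and y square to its flat sides. Grip it across two opposite flat sides (60 mm), 30 to 60 mm above its underside.
- coaster_blue: Fixed round cork coaster, 110 mm across and 4 mm thick, on which the blue-lidded tin stands at the start. Origin: centre of its underside, on the work surface.
- handover_mat: Fixed round green hand-over mat, flat, 130 mm across and 3 mm thick, at the far side of the work area. Origin: centre of its underside, on the work surface.
- paint_left: Small loose paint pot with a black cap and green label, 38 mm across, 52 mm tall, standing among the coasters; to be left alone. Origin: centre of its underside.
- paint_right: Small loose paint pot with a black cap and orange label, 38 mm across, 52 mm tall, standing among the coasters; to be left alone. Origin: centre of its underside.
- bead_jar: Loose clear jar of coloured beads, 76 mm across, 66 mm tall; to be left alone. Origin: centre of its underside.
- plaster_cup: Loose white open cup, 68 mm across, 75 mm tall; to be left alone. Origin: centre of its underside.
- mid_red (a point): The centre of the red-lidded tin, 40 mm above its underside. One of the three tins, not always the same one, has inside a hard steel ball 36 mm across (0.19 kg), free in a space of 53 x 53 x 73 mm: rocked 0.3 rad to and fro it runs across and knocks with some 5 N, bouncing for about 0.2 s. The others hold a plaster block of equal mass that fills the space and cannot move.
- mid_yellow (a point): The centre of the yellow-lidded tin, 40 mm above its underside. One of the three tins, not always the same one, has inside a hard steel ball 36 mm across (0.19 kg), free in a space of 53 x 53 x 73 mm: rocked 0.3 rad to and fro it runs across and knocks with some 5 N, bouncing for about 0.2 s. The others hold a plaster block of equal mass that fills the space and cannot move.
- mid_blue (a point): The centre of the blue-lidded tin, 40 mm above its underside. One of the three tins, not always the same one, has inside a hard steel ball 36 mm across (0.19 kg), free in a space of 53 x 53 x 73 mm: rocked 0.3 rad to and fro it runs across and knocks with some 5 N, bouncing for about 0.2 s. The others hold a plaster block of equal mass that fills the space and cannot move.
Things that resemble listed ones, but are neither listed nor needed, are in the scene too. What is shaped like the coaster_blue but orange is not meant. What is shaped like the tin_yellow but pink is not meant.

How it is judged:
By the outcome, as a careful person would: the job done as asked, in the order asked, and still so for the second after the job is handed in, while the arm keeps its last pose, push and grip.
It also fails if it takes over 72 s, if anything falls off the work surface, if the arm or the gripper's body presses on something with over 40 N, if the wrist force passes 120 N, or if a joint passes its speed limit or range.

## Robot

A 6-joint arm with a two-finger parallel gripper is mounted at the origin on the work surface. World frame = base frame: x ahead of the robot, y to its left, z up, the work surface at z = 0. Lengths are in mm, angles in degrees, forces in N, time in s.
With the tool pointing down it reaches from about 300 to 850 mm from the base axis. Payload 4.2 kg.
Tool frame: the origin (TCP) lies midway between the tips of the shut fingers; the grasp point (between the pads) lies 19 mm behind it (env.grip_depth is the distance from the TCP to the grasp point, in mm); z points along the fingers, y is the line along which they close (so a half turn about z gives the same grasp; the last joint's range is limited). The gripper opens to 91 mm and grips with 3 to 60 N. Pads are 32 mm wide; open, the fingers measure 118 mm over their backs; the gripper's body (76 mm by 178 mm) begins 60 mm behind the grasp point.
Start: joints at [65.088, 18.312, 89.639, -0, 72.044, -1.146], TCP at [231.733, 526.254, 213.976] pointing down, gripper open.
Joint ranges: [-177.97, 177.97], [-48.28, 115.42], [12.27, 149.76], [-77.06, 257.06], [2.81, 150.46], [-146.56, 146.56]. Speed limits (degrees/s): [147.25, 147.25, 180, 180, 180, 180].

## Interface

Orientations are given as [roll, pitch, yaw] about the fixed x, y, z axes, in that order (R = Rz(yaw) Ry(pitch) Rx(roll)).
In Python, from workcell import env, eyes gives the robot as it stands.
- The arm moves only by the tool send_rows, never from a script. Its argument "motion" is a list of rows, each a list of 7 numbers: the shift along the world's x, y, z normalised to -1 to 1, where 1 is 0.5 m, then the turn, a rotation vector about the world's x, y, z normalised to -1 to 1, where 1 is 60 degrees, then the opening, from -1 (shut) to 1 (fully open). A call has 1 to 20 rows; each row is the pose to reach, as a shift and turn from the pose commanded when the call began; what a row does not reach only later rows make up. A row lasts 1/8 s, in which the tool goes at most 62.5 mm and 10.7 degrees, less where a joint would pass 70% of its speed; a pose out of reach is approached as far as the arm can. A call with a number of a shift or a turn outside -1 to 1 is refused whole. A call with a gripper value outside its range is refused whole. The fingers move at their own pace and stop on an object; "squeeze" is the grip in N (left out, the last holds). Time passes only in rows, so rows that repeat a pose let the fingers close. It gives the time, the measured TCP pose, the force, the opening and the grip force at its end, in the units of the state.
- env.state(): the state, without advancing time (a new reading comes with each control period).
- eyes.grab_frame(name): name is "side" or "top"; returns a dict with "pixels" (384x512x3 uint8, red, green, blue), "depth" (384x512 float32, mm along the optical axis (not along the pixel's ray), 0 where there is no reading), "fx", "fy", "cx", "cy" (pixels), "R" (3x3) and "t" (3): a world point X has camera coordinates R X + t. Camera axes: x right, y down, z forward; pixel columns grow to the right and rows downward; lengths in mm; the calibration is good to about 2 mm. A picture is of the moment at which its call begins.
- env.job_done(): hands the job in; it is judged then, once.
The state is a dict: "time_s": time; "qpos": joint angles; "qvel": joint speeds; "effort": joint torques, N m; "ee_pos": TCP position; "ee_rot": TCP orientation; "force": force on the tool from outside, world axes, zero at the start; "torque": the same for the moment, N m; "gripper_width": finger opening in mm; "gripper_force": force on a finger pad.
Only numpy, scipy, OpenCV 4.12 (cv2) and the standard library are available. Lean on these libraries where they do the work, as an engineer would, in place of code of your own. Each camera call takes 0.05 s, during which the arm holds its last target. There are 200 camera calls.

## Working session

There is one attempt and no reset: what is moved stays moved. The work goes in short steps, Python scripts to look and compute and a tool call to move; the robot and the scene stay as the last step left them, time stands still between calls to the robot, and variables do not carry over. Pictures are saved under pics/ and viewed, at most 10 in all, crops included, and the job is handed in when it is done.

Besides the shell and the picture viewer there is one more tool, called after "Emit:" by a JSON object that holds its "fn" and its "kwargs". send_rows: Moves the arm, as the interface text tells. Its arguments: {"type":"object","properties":{"motion":{"type":"array"},"squeeze":{"type":"number"}},"required":["motion"]}

```bash
mkdir -p pics; ls; python3 - <<'E'
from workcell import env, eyes
import cv2,numpy as np
a=[]
for n in("top","side"):
    f=eyes.grab_frame(n);np.savez(f"pics/{n}0.npz",**f);cv2.imwrite(f"pics/{n}0.png",f["pixels"][...,::-1])
    print(n,f["fx"],f["cx"],f["cy"],(-np.array(f["R"]).T@f["t"]).round(),np.array(f["R"]).round(2).tolist())
s=env.state();print(s)
E
```

```text
pics
top 428.80779440523946 245.60330645569255 188.73470561500824 [ 447.   17. 1443.] [[-0.03, -1.0, -0.0], [-1.0, 0.03, -0.05], [0.05, 0.0, -1.0]]
side 476.5306858476171 256.96891660799463 193.05559229224116 [-143. -802. 1089.] [[0.77, -0.64, -0.02], [-0.47, -0.53, -0.71], [0.44, 0.55, -0.71]]
{'time_s': 0.1, 'qpos': array([ 6.50850124e+01,  1.83457918e+01,  8.96992993e+01,  5.98367094e-04,
        7.20435926e+01, -1.14787591e+00]), 'qvel': array([-0.07651065, -0.14485406, -0.1697151 , -0.03868262,  0.06643162,
       -0.06450406]), 'effort': array([-1.54866220e-04, -4.13333058e+01, -2.32510436e+01,  7.29110325e-02,
        4.20763437e-02, -3.80497374e-05]), 'ee_pos': array([231.56044387, 525.81889655, 213.22706214]), 'ee_rot': array([-1.79911346e+02, -2.34540934e-03,  1.56232702e+02]), 'force': array([-0.98778263,  0.16897008, -0.25187313]), 'torque': array([-0.06464081,  0.09439348, -0.00659276]), 'gripper_force': 0.0, 'gripper_width': 90.98699988746772}
```

View pics/top0.png

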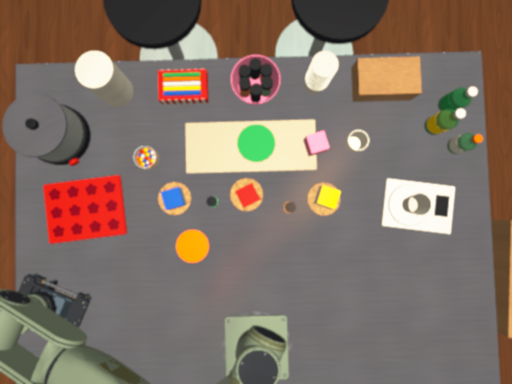

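View pics/side0.png

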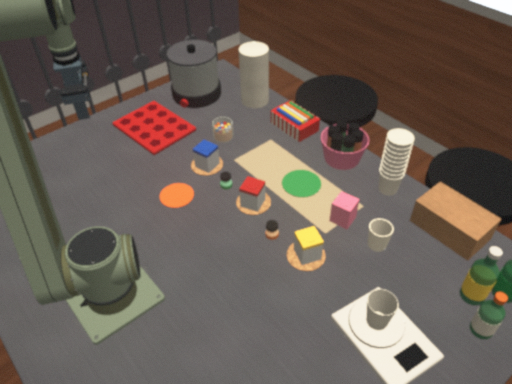

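The top view shows the red tin at (247,195), yellow at (327,197) and blue at (174,198). The mat is at (256,143), the pots at (212,201) and (290,207), the cup at (358,140), the jar at (145,157) and the pink decoy at (317,142). The side view agrees with this.

```bash
cat > h.py <<'E'
import numpy as np,cv2
def ray(f,u,v,z):
    R=np.array(f["R"]);t=np.array(f["t"]);c=-R.T@t
    d=R.T@np.array([(u-f["cx"])/f["fx"],(v-f["cy"])/f["fy"],1]);return (c+d*(z-c[2])/d[2])
# name: hue range, sat min, val min, height, approx window (u,v)
T={"red":((172,6),150,60,84,(247,195)),"yellow":((25,35),150,60,84,(327,197)),"blue":((105,120),120,60,84,(174,198)),
"mat":((55,80),120,60,3,(256,143))}
def blob(f,lo_hi,s,v,win,r=30):
    h=cv2.cvtColor(f["pixels"],cv2.COLOR_RGB2HSV);lo,hi=lo_hi
    H=h[...,0];m=((H>=lo)&(H<=hi)) if lo<=hi else ((H>=lo)|(H<=hi))
    m&=(h[...,1]>=s)&(h[...,2]>=v);w=np.zeros_like(m);w[win[1]-r:win[1]+r,win[0]-r:win[0]+r]=1
    m=(m&w).astype(np.uint8);n,l,st,c=cv2.connectedComponentsWithStats(m);i=1+np.argmax(st[1:,4])
    return (l==i).astype(np.uint8),c[i],st[i]
def rect(f,m,z):
    c=max(cv2.findContours(m,0,1)[0],key=cv2.contourArea)
    P=np.array([ray(f,*p[0],z)[:2] for p in c],np.float32);return cv2.minAreaRect(P)
E
python3 - <<'E'
from h import *
f=dict(np.load("pics/top0.npz"))
for k,(hh,s,v,z,w) in T.items():
    m,c,st=blob(f,hh,s,v,w);print(k,c.round(1),ray(f,*c,z).round(1),st[2:],[np.round(x,1) for x in rect(f,m,z)])
for k,w in(("red",(247,195)),("yellow",(327,197)),("blue",(174,198))):
    m,c,st=blob(f,(8,20),70,80,w,24) 
    p=cv2.morphologyEx(m,cv2.MORPH_CLOSE,np.ones((3,3)));cc=cv2.minEnclosingCircle(max(cv2.findContours(p,0,1)[0],key=cv2.contourArea))
    print("coaster",k,ray(f,*cc[0],4).round(1),cc[1]*1439/429)
for n,(u,v,z) in dict(potL=(212,201,52),potR=(290,207,52),pink=(317,142,84),cup=(358,140,75),jar=(145,157,66)).items(): print(n,ray(f,u,v,z).round())
E
```

```text
red [247.3 194.9] [497.6  13.6  84. ] [ 24  23 320] [array([498. ,  13.1]), array([56.8, 56.7]), np.float64(25.0)]
yellow [328.5 196.6] [ 485.1 -243.8   84. ] [ 24  24 382] [array([ 485.3, -244.2]), array([60.9, 62.4]), np.float64(69.6)]
blue [172.4 198.1] [494. 251.  84.] [ 22  21 333] [array([494.1, 251.1]), array([57. , 58.8]), np.float64(15.5)]
mat [255.7 142.7] [676.4 -20.2   3. ] [  36   36 1006] [array([677.3, -19.4]), array([118.4, 119.2]), np.float64(88.4)]
coaster red [503.   16.6   4. ] 57.30435447426109
coaster yellow [ 481.8 -240.8    4. ] 58.5104502609004
coaster blue [496.9 259.2   4. ] 57.416668609583574
potL [482. 128.  52.]
potR [ 456. -124.   52.]
pink [ 660. -214.   84.]
cup [ 665. -347.   75.]
jar [630. 340.  66.]
```

```bash
python3 - <<'E'
from h import *
S={"red":(252,193),"yellow":(308,243),"blue":(206,155)}
for n in("top","side"):
    f=dict(np.load(f"pics/{n}0.npz"))
    for k in S:
        hh,s,v,z,w=T[k]; w=w if n=="top" else S[k]
        m,c,st=blob(f,hh,s,v,w);r=rect(f,m,84)
        h=cv2.cvtColor(f["pixels"],cv2.COLOR_RGB2HSV)
        q=(h[...,0]>=7)&(h[...,0]<=20)&(h[...,1]>80)&(h[...,2]>90)
        P=[]
        for y in range(w[1]-30,w[1]+40):
            for x in range(w[0]-32,w[0]+32):
                if q[y,x]:
                    p=ray(f,x,y,4)[:2]
                    if np.hypot(*(p-np.array(r[0])))<75:P.append(p)
        P=np.array(P,np.float32);hu=cv2.convexHull(P)
        e=cv2.fitEllipse(hu);cc=cv2.minEnclosingCircle(hu)
        print(n,k,"lid",np.round(r[0],1),np.round(r[1]),round(r[2],1),"coaster circ",np.round(cc[0],1),round(cc[1],1),"ell",np.round(e[0],1),np.round(e[1]))
    if n=="side":
        m,c,st=blob(f,(55,80),120,60,(301,184));print("mat",[np.round(x,1) for x in rect(f,m,3)])
E
```

```text
top red lid [498.   13.1] [57. 57.] 25.0 coaster circ [502.9  17.2] 56.9 ell [503.   17.1] [111. 113.]
top yellow lid [ 485.3 -244.2] [61. 62.] 69.6 coaster circ [ 483.2 -243.8] 58.9 ell [ 482.2 -242. ] [113. 114.]
top blue lid [494.1 251.1] [57. 59.] 15.5 coaster circ [496.9 259.2] 56.9 ell [496.9 259. ] [111. 113.]
side red lid [495.8  10.3] [63. 61.] 25.5 coaster circ [503.1  16.3] 55.9 ell [502.1  14.8] [105. 111.]
side yellow lid [ 474.8 -259.8] [34. 59.] 41.6 coaster circ [ 481.8 -242.3] 56.2 ell [ 481.8 -242.2] [109. 112.]
side blue lid [493.5 250.3] [63. 63.] 16.2 coaster circ [496.2 257.8] 56.0 ell [495.6 256.6] [107. 110.]
mat [array([677.5, -20.5]), array([111.1, 114.7]), np.float64(64.4)]
```

Emit:
{"fn": "send_rows", "kwargs": {"motion": [[0.1,-0.2,0,0,0,-0.15,1],[0.2,-0.4,0,0,0,-0.3,1],[0.3,-0.6,0,0,0,-0.45,1],[0.4,-0.75,0,0,0,-0.6,1],[0.5,-0.9,0,0,0,-0.683,1],[0.53,-0.95,0,0,0,-0.683,1],[0.53,-0.95,0,0,0,-0.683,1],[0.53,-0.95,0,0,0,-0.683,1]]}}

```text
time_s: 1.1
ee_pos: [474.7, 87.4, 213.9]
ee_rot: [180.0, -0.0, 115.2]
force: [0.4, -0.0, 0.7]
gripper_width: 91.4
gripper_force: 0.0
```

Emit:
{"fn": "send_rows", "kwargs": {"motion": [[0.045,-0.1,0,0,0,0,1],[0.045,-0.151,-0.05,0,0,0,1],[0.045,-0.151,-0.12,0,0,0,1],[0.045,-0.151,-0.2,0,0,0,1],[0.045,-0.151,-0.2,0,0,0,1]]}}

```text
time_s: 1.72
ee_pos: [494.0, 13.6, 111.4]
ee_rot: [-179.6, -0.2, 115.2]
force: [0.2, -0.3, 0.2]
gripper_width: 91.8
gripper_force: 0.0
```

Emit:
{"fn": "send_rows", "kwargs": {"motion": [[0,0,-0.06,0,0,0,1],[0,0,-0.12,0,0,0,1],[0,0,-0.165,0,0,0,1],[0,0,-0.165,0,0,0,1],[0,0,-0.165,0,0,0,1]]}}

```text
time_s: 2.35
ee_pos: [498.0, 13.9, 33.1]
ee_rot: [179.8, 0.1, 115.3]
force: [-0.2, 0.6, 0.5]
gripper_width: 91.4
gripper_force: 0.0
```

Emit:
{"fn": "send_rows", "kwargs": {"motion": [[0,0,0,0,0,0,-1],[0,0,0,0,0,0,-1],[0,0,0,0,0,0,-1],[0,0,0,0,0,0,-1],[0,0,0,0,0,0,-1],[0,0,0,0,0,0,-1]], "squeeze": 45}}

```text
time_s: 3.1
ee_pos: [497.6, 13.9, 32.0]
ee_rot: [179.9, 0.0, 115.2]
force: [2.4, 1.8, 3.9]
gripper_width: 60.1
gripper_force: 45.0
```

Emit:
{"fn": "send_rows", "kwargs": {"motion": [[0,0,0.06,0,0,0,-1],[0,0,0.15,0,0,0,-1],[0,0,0.24,0,0,0,-1],[0,0,0.3,0,0,0,-1],[0,0,0.3,0,0,0,-1],[0,0,0.3,0,0,0,-1],[0,0,0.3,0,0,0,-1],[0,0,0.3,0,0,0,-1]]}}

```text
time_s: 4.1
ee_pos: [495.9, 13.7, 180.2]
ee_rot: [-179.9, -0.1, 115.3]
force: [1.3, 0.2, -4.1]
gripper_width: 59.8
gripper_force: 45.0
```

```bash
python3 - <<'E'
from workcell import env
s=env.state();print({k:s[k] for k in("qpos","force","torque","effort","ee_pos")})
E
```

```text
{'qpos': array([ 2.59752120e-01,  1.27844697e+01,  1.02609222e+02, -1.76870941e-03,
        6.47581591e+01, -2.49965118e+01]), 'force': array([ 1.25727915,  0.15372452, -4.09702422]), 'torque': array([-0.04834687,  0.04558139, -0.05828501]), 'effort': array([-2.47239339e-03, -3.61927593e+01, -2.29700357e+01,  4.98693308e-02,
        8.84841126e-02, -2.79330334e-04]), 'ee_pos': array([495.91302498,  13.7389975 , 180.17836639])}
```

Emit:
{"fn": "send_rows", "kwargs": {"motion": [[0,0,0,-0.063,0.136,0,-1],[0,0,0,-0.127,0.272,0,-1],[0,0,0,-0.063,0.136,0,-1],[0,0,0,0,0,0,-1],[0,0,0,0.063,-0.136,0,-1],[0,0,0,0.127,-0.272,0,-1],[0,0,0,0.063,-0.136,0,-1],[0,0,0,0,0,0,-1],[0,0,0,-0.063,0.136,0,-1],[0,0,0,-0.127,0.272,0,-1],[0,0,0,-0.127,0.272,0,-1]]}}

```text
time_s: 5.48
ee_pos: [498.3, 14.8, 179.1]
ee_rot: [-161.9, -0.1, 115.3]
force: [0.4, -0.4, -3.4]
gripper_width: 59.8
gripper_force: 45.0
```

Emit:
{"fn": "send_rows", "kwargs": {"motion": [[0,0,0,0.063,-0.136,0,-1]]}}

```text
time_s: 5.6
ee_pos: [498.1, 14.6, 179.2]
ee_rot: [-171.1, -0.1, 115.3]
force: [-0.6, -0.7, -2.7]
gripper_width: 59.8
gripper_force: 45.0
```

Emit:
{"fn": "send_rows", "kwargs": {"motion": [[0,0,0,0.063,-0.136,0,-1]]}}

```text
time_s: 5.72
ee_pos: [496.3, 13.7, 181.4]
ee_rot: [179.7, 0.1, 115.3]
force: [0.3, 0.5, -3.9]
gripper_width: 60.2
gripper_force: 45.0
```

Emit:
{"fn": "send_rows", "kwargs": {"motion": [[0,0,0,0.063,-0.136,0,-1]]}}

```text
time_s: 5.85
ee_pos: [495.6, 13.4, 182.1]
ee_rot: [170.7, 0.2, 115.2]
force: [-0.3, -0.1, -4.0]
gripper_width: 59.7
gripper_force: 45.0
```

Emit:
{"fn": "send_rows", "kwargs": {"motion": [[0,0,0,0.063,-0.136,0,-1]]}}

```text
time_s: 5.98
ee_pos: [495.1, 13.3, 182.2]
ee_rot: [161.7, 0.3, 115.2]
force: [-4.5, -0.3, -3.4]
gripper_width: 59.7
gripper_force: 45.0
```

Emit:
{"fn": "send_rows", "kwargs": {"motion": [[0,0,0,0,0,0,-1]]}}

```text
time_s: 6.1
ee_pos: [491.7, 12.8, 180.5]
ee_rot: [162.3, 0.1, 115.0]
force: [-0.5, -0.7, -4.0]
gripper_width: 60.0
gripper_force: 45.0
```

Emit:
{"fn": "send_rows", "kwargs": {"motion": [[0,0,0,-0.063,0.136,0,-1]]}}

```text
time_s: 6.22
ee_pos: [493.3, 12.1, 181.5]
ee_rot: [171.5, 0.1, 115.0]
force: [0.1, -0.0, -2.1]
gripper_width: 59.4
gripper_force: 45.0
```

Emit:
{"fn": "send_rows", "kwargs": {"motion": [[0,0,0,-0.063,0.136,0,-1]]}}

```text
time_s: 6.35
ee_pos: [497.7, 13.0, 183.2]
ee_rot: [-179.8, 0.3, 115.1]
force: [0.5, 0.1, -3.6]
gripper_width: 59.9
gripper_force: 45.0
```

Emit:
{"fn": "send_rows", "kwargs": {"motion": [[0,0,0,-0.063,0.136,0,-1]]}}

```text
time_s: 6.48
ee_pos: [498.5, 13.7, 183.0]
ee_rot: [-170.8, 0.2, 115.2]
force: [0.3, 0.3, -3.8]
gripper_width: 59.7
gripper_force: 45.0
```

Emit:
{"fn": "send_rows", "kwargs": {"motion": [[0,0,0,-0.063,0.136,0,-1]]}}

```text
time_s: 6.6
ee_pos: [498.9, 14.1, 182.7]
ee_rot: [-161.9, 0.1, 115.2]
force: [4.3, 2.6, -4.7]
gripper_width: 59.7
gripper_force: 45.0
```

Emit:
{"fn": "send_rows", "kwargs": {"motion": [[0,0,0,0,0,0,-1]]}}

```text
time_s: 6.72
ee_pos: [499.8, 15.0, 180.0]
ee_rot: [-162.0, -0.0, 115.3]
force: [0.5, -0.7, -2.9]
gripper_width: 59.6
gripper_force: 45.0
```

Emit:
{"fn": "send_rows", "kwargs": {"motion": [[0,0,0,0.063,-0.136,0,-1]]}}

```text
time_s: 6.85
ee_pos: [499.1, 14.7, 179.9]
ee_rot: [-171.2, 0.0, 115.3]
force: [-0.9, -1.4, -3.6]
gripper_width: 59.6
gripper_force: 45.0
```

Emit:
{"fn": "send_rows", "kwargs": {"motion": [[0,0,0,0.063,-0.136,0,-1],[0,0,0,0.063,-0.136,0,-1],[0,0,0,0.063,-0.136,0,-1],[0,0,0,0.063,-0.136,0,-1]]}}

```text
time_s: 7.35
ee_pos: [497.8, 14.0, 181.6]
ee_rot: [-180.0, 0.1, 115.3]
force: [0.1, 1.0, -3.5]
gripper_width: 60.0
gripper_force: 45.0
```

Emit:
{"fn": "send_rows", "kwargs": {"motion": [[0.011,0.006,-0.08,0,0,0,-1],[0.011,0.006,-0.18,0,0,0,-1],[0.011,0.006,-0.25,0,0,0,-1],[0.011,0.006,-0.28,0,0,0,-1],[0.011,0.006,-0.29,0,0,0,-1],[0.011,0.006,-0.294,0,0,0,-1],[0.011,0.006,-0.294,0,0,0,-1]]}}

```text
time_s: 8.22
ee_pos: [503.0, 16.8, 35.5]
ee_rot: [179.9, 0.1, 115.2]
force: [0.2, 0.6, -4.0]
gripper_width: 59.9
gripper_force: 45.0
```

Emit:
{"fn": "send_rows", "kwargs": {"motion": [[0,0,-0.004,0,0,0,-1],[0,0,-0.006,0,0,0,-1],[0,0,-0.006,0,0,0,-1]]}}

```text
time_s: 8.6
ee_pos: [502.3, 16.7, 31.9]
ee_rot: [180.0, 0.1, 115.2]
force: [0.3, -0.7, 0.4]
gripper_width: 59.9
gripper_force: 45.0
```

Emit:
{"fn": "send_rows", "kwargs": {"motion": [[0,0,0,0,0,0,1],[0,0,0,0,0,0,1],[0,0,0,0,0,0,1],[0,0,0.05,0,0,0,1],[0,0,0.15,0,0,0,1],[0,0,0.22,0,0,0,1],[-0.01,-0.1,0.22,0,0,-0.15,1],[-0.02,-0.2,0.22,0,0,-0.3,1],[-0.03,-0.3,0.22,0,0,-0.45,1],[-0.035,-0.4,0.22,0,0,-0.6,1],[-0.035,-0.48,0.22,0,0,-0.75,1],[-0.035,-0.521,0.22,0,0,-0.76,1],[-0.035,-0.521,0.2,0,0,-0.76,1],[-0.035,-0.521,0.2,0,0,-0.76,1],[-0.035,-0.521,0.2,0,0,-0.76,1]]}}

```text
time_s: 10.48
ee_pos: [484.6, -242.3, 131.3]
ee_rot: [-179.9, 0.0, 69.8]
force: [0.1, 0.1, -1.0]
gripper_width: 90.9
gripper_force: 0.0
```

```bash
python3 - <<'E'
from h import *
from workcell import env,eyes
f=eyes.grab_frame("side");g=eyes.grab_frame("top")
cv2.imwrite("pics/s1.png",np.hstack([cv2.resize(f["pixels"][100:290,150:370,::-1],None,fx=1.8,fy=1.8),cv2.resize(g["pixels"][110:300,140:360,::-1],None,fx=1.8,fy=1.8)]))
for F,w in((g,(247,195)),(f,(252,193))):
    m,c,st=blob(F,*T["red"][:3],w);print([np.round(x,1) for x in rect(F,m,84)])
E
```

```text
[array([500.3,  14.9]), array([56.8, 55.4]), np.float64(25.0)]
[array([499. ,  12.6]), array([62.5, 61.1]), np.float64(24.0)]
```

View pics/s1.png

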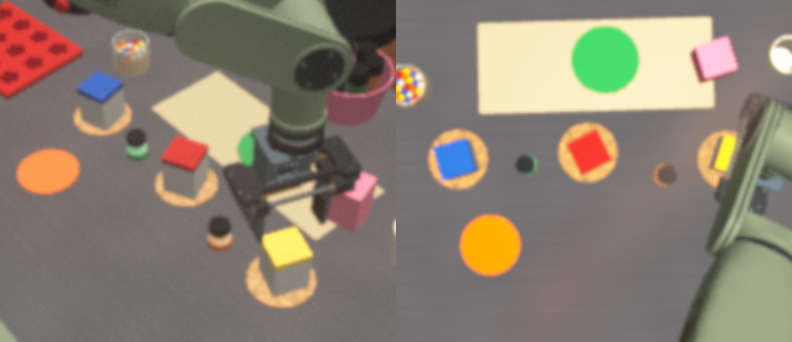

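The red tin stands back on its coaster at crop (185,165), within about 3 mm of the middle. The gripper is open above the yellow tin at crop (287,250).

Emit:
{"fn": "send_rows", "kwargs": {"motion": [[0,-0.002,-0.08,0,0,0,1],[0,-0.002,-0.15,0,0,0,1],[0,-0.002,-0.198,0,0,0,1],[0,-0.002,-0.198,0,0,0,1],[0,-0.002,-0.198,0,0,0,-1],[0,-0.002,-0.198,0,0,0,-1],[0,-0.002,-0.198,0,0,0,-1],[0,-0.002,-0.198,0,0,0,-1],[0,-0.002,-0.198,0,0,0,-1],[0,-0.002,-0.198,0,0,0,-1]]}}

```text
time_s: 11.82
ee_pos: [485.1, -245.0, 33.2]
ee_rot: [179.9, 0.1, 69.6]
force: [0.6, -0.1, 5.4]
gripper_width: 59.8
gripper_force: 45.0
```

Emit:
{"fn": "send_rows", "kwargs": {"motion": [[0,0,0.06,0,0,0,-1],[0,0,0.15,0,0,0,-1],[0,0,0.24,0,0,0,-1],[0,0,0.3,0,0,0,-1],[0,0,0.3,0,0,0,-1],[0,0,0.3,0,0,0,-1],[0,0,0.3,0,0,0,-1]]}}

```text
time_s: 12.7
ee_pos: [483.5, -244.2, 180.3]
ee_rot: [-179.7, 0.0, 69.6]
force: [0.1, -0.3, -3.1]
gripper_width: 59.6
gripper_force: 45.0
```

Emit:
{"fn": "send_rows", "kwargs": {"motion": [[0,0,0,0.052,0.141,0,-1],[0,0,0,0.105,0.281,0,-1],[0,0,0,0.052,0.141,0,-1],[0,0,0,0,0,0,-1],[0,0,0,-0.052,-0.141,0,-1],[0,0,0,-0.105,-0.281,0,-1],[0,0,0,-0.052,-0.141,0,-1],[0,0,0,0,0,0,-1],[0,0,0,0.052,0.141,0,-1],[0,0,0,0.105,0.281,0,-1],[0,0,0,0.105,0.281,0,-1]]}}

```text
time_s: 14.08
ee_pos: [486.0, -245.2, 178.9]
ee_rot: [-161.8, -0.0, 69.7]
force: [-0.7, 1.0, -2.7]
gripper_width: 59.7
gripper_force: 45.0
```

Emit:
{"fn": "send_rows", "kwargs": {"motion": [[0,0,0,-0.052,-0.141,0,-1]]}}

```text
time_s: 14.2
ee_pos: [485.9, -245.2, 179.2]
ee_rot: [-171.1, -0.0, 69.7]
force: [-0.7, 0.3, -4.0]
gripper_width: 59.5
gripper_force: 45.0
```

Emit:
{"fn": "send_rows", "kwargs": {"motion": [[0,0,0,-0.052,-0.141,0,-1]]}}

```text
time_s: 14.32
ee_pos: [484.1, -244.5, 181.9]
ee_rot: [179.7, -0.0, 69.7]
force: [0.0, -0.0, -2.7]
gripper_width: 59.9
gripper_force: 45.0
```

Emit:
{"fn": "send_rows", "kwargs": {"motion": [[0,0,0,-0.052,-0.141,0,-1]]}}

```text
time_s: 14.45
ee_pos: [483.4, -244.2, 182.7]
ee_rot: [170.6, -0.0, 69.7]
force: [-0.4, 0.1, -3.8]
gripper_width: 59.9
gripper_force: 45.0
```

Emit:
{"fn": "send_rows", "kwargs": {"motion": [[0,0,0,-0.052,-0.141,0,-1]]}}

```text
time_s: 14.58
ee_pos: [482.9, -244.0, 182.8]
ee_rot: [161.6, -0.0, 69.7]
force: [0.1, 0.8, -3.0]
gripper_width: 59.9
gripper_force: 45.0
```

Emit:
{"fn": "send_rows", "kwargs": {"motion": [[0,0,0,0,0,0,-1]]}}

```text
time_s: 14.7
ee_pos: [479.2, -242.2, 180.8]
ee_rot: [162.3, -0.1, 69.6]
force: [0.5, -0.0, -3.7]
gripper_width: 60.0
gripper_force: 45.0
```

Emit:
{"fn": "send_rows", "kwargs": {"motion": [[0,0,0,0.052,0.141,0,-1]]}}

```text
time_s: 14.82
ee_pos: [480.8, -243.4, 182.3]
ee_rot: [171.4, -0.0, 69.6]
force: [1.3, 0.0, -4.1]
gripper_width: 60.3
gripper_force: 45.0
```

Emit:
{"fn": "send_rows", "kwargs": {"motion": [[0,0,0,0.052,0.141,0,-1]]}}

```text
time_s: 14.95
ee_pos: [485.4, -245.5, 184.3]
ee_rot: [-179.9, 0.0, 69.6]
force: [0.9, -0.7, -3.2]
gripper_width: 59.7
gripper_force: 45.0
```

Emit:
{"fn": "send_rows", "kwargs": {"motion": [[0,0,0,0.052,0.141,0,-1]]}}

```text
time_s: 15.08
ee_pos: [486.3, -245.7, 184.0]
ee_rot: [-170.9, 0.1, 69.6]
force: [0.4, -0.6, -3.2]
gripper_width: 60.1
gripper_force: 45.0
```

Emit:
{"fn": "send_rows", "kwargs": {"motion": [[0,0,0,0.052,0.141,0,-1]]}}

```text
time_s: 15.2
ee_pos: [486.6, -245.8, 183.5]
ee_rot: [-161.9, 0.1, 69.6]
force: [-0.5, 1.1, -2.8]
gripper_width: 59.5
gripper_force: 45.0
```

Emit:
{"fn": "send_rows", "kwargs": {"motion": [[0,0,0,0,0,0,-1]]}}

```text
time_s: 15.32
ee_pos: [487.7, -246.0, 180.3]
ee_rot: [-162.0, 0.0, 69.7]
force: [0.4, 0.6, -3.7]
gripper_width: 59.7
gripper_force: 45.0
```

Emit:
{"fn": "send_rows", "kwargs": {"motion": [[0,0,0,-0.052,-0.141,0,-1]]}}

```text
time_s: 15.45
ee_pos: [487.1, -245.8, 180.4]
ee_rot: [-171.2, 0.0, 69.7]
force: [-0.7, 0.3, -2.8]
gripper_width: 60.2
gripper_force: 45.0
```

Emit:
{"fn": "send_rows", "kwargs": {"motion": [[0,0,0,-0.052,-0.141,0,-1],[0,0,0,-0.052,-0.141,0,-1],[0,0,0,-0.052,-0.141,0,-1],[0,0,0,-0.052,-0.141,0,-1]]}}

```text
time_s: 15.95
ee_pos: [485.9, -245.4, 182.6]
ee_rot: [180.0, -0.0, 69.7]
force: [0.4, 0.2, -3.2]
gripper_width: 59.6
gripper_force: 45.0
```

Emit:
{"fn": "send_rows", "kwargs": {"motion": [[-0.006,0.005,-0.08,0,0,0,-1],[-0.006,0.005,-0.18,0,0,0,-1],[-0.006,0.005,-0.25,0,0,0,-1],[-0.006,0.005,-0.28,0,0,0,-1],[-0.006,0.005,-0.292,0,0,0,-1],[-0.006,0.005,-0.297,0,0,0,-1],[-0.006,0.005,-0.3,0,0,0,-1],[-0.006,0.005,-0.3,0,0,0,-1],[-0.006,0.005,-0.3,0,0,0,-1]]}}

```text
time_s: 17.08
ee_pos: [482.1, -242.5, 33.3]
ee_rot: [179.9, -0.0, 69.7]
force: [1.4, -0.2, -0.3]
gripper_width: 59.8
gripper_force: 45.0
```

Emit:
{"fn": "send_rows", "kwargs": {"motion": [[0,0,0,0,0,0,1],[0,0,0,0,0,0,1],[0,0,0,0,0,0,1],[0,0,0.05,0,0,0,1],[0,0,0.15,0,0,0,1],[0,0,0.24,0,0,0,1],[0,0.1,0.26,0,0,0.1,1],[0,0.22,0.26,0,0,0.2,1],[0.01,0.34,0.26,0,0,0.3,1],[0.01,0.46,0.26,0,0,0.4,1],[0.02,0.58,0.26,0,0,0.5,1],[0.024,0.7,0.26,0,0,0.602,1],[0.024,0.82,0.26,0,0,0.602,1],[0.024,0.92,0.26,0,0,0.602,1],[0.024,0.987,0.22,0,0,0.602,1],[0.024,0.987,0.2,0,0,0.602,1],[0.024,0.987,0.2,0,0,0.602,1],[0.024,0.987,0.2,0,0,0.602,1]]}}

```text
time_s: 19.32
ee_pos: [494.0, 250.3, 133.0]
ee_rot: [179.9, -0.0, 105.7]
force: [0.0, -0.3, 0.3]
gripper_width: 91.1
gripper_force: 0.0
```

```bash
python3 - <<'E'
from h import *
from workcell import env,eyes
f=eyes.grab_frame("side");g=eyes.grab_frame("top")
cv2.imwrite("pics/s2.png",np.hstack([cv2.resize(f["pixels"][100:290,150:370,::-1],None,fx=1.8,fy=1.8),cv2.resize(g["pixels"][110:300,140:360,::-1],None,fx=1.8,fy=1.8)]))
for F,w in((g,(327,197)),(f,(308,236))):
    m,c,st=blob(F,*T["yellow"][:3],w);print([np.round(x,1) for x in rect(F,m,84)])
E
```

```text
[array([ 482.2, -241.4]), array([62. , 62.4]), np.float64(69.6)]
[array([ 465.2, -248.8]), array([36.2, 75.7]), np.float64(24.3)]
```

View pics/s2.png

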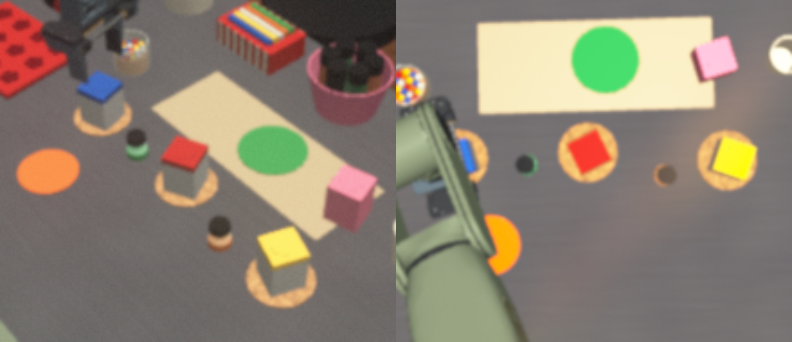

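Yellow stands upright on its coaster at crop (285,260). The gripper hovers over blue at crop (100,90).

Emit:
{"fn": "send_rows", "kwargs": {"motion": [[0,0,-0.08,0,0,0,1],[0,0,-0.15,0,0,0,1],[0,0,-0.2,0,0,0,1],[0,0,-0.2,0,0,0,1],[0,0,-0.2,0,0,0,-1],[0,0,-0.2,0,0,0,-1],[0,0,-0.2,0,0,0,-1],[0,0,-0.2,0,0,0,-1],[0,0,-0.2,0,0,0,-1],[0,0,-0.2,0,0,0,-1]]}}

```text
time_s: 20.68
ee_pos: [495.0, 251.9, 33.6]
ee_rot: [179.8, -0.1, 105.8]
force: [2.1, 1.3, 5.3]
gripper_width: 60.1
gripper_force: 45.0
```

Emit:
{"fn": "send_rows", "kwargs": {"motion": [[0,0,0.06,0,0,0,-1],[0,0,0.15,0,0,0,-1],[0,0,0.24,0,0,0,-1],[0,0,0.3,0,0,0,-1],[0,0,0.3,0,0,0,-1],[0,0,0.3,0,0,0,-1],[0,0,0.3,0,0,0,-1]]}}

```text
time_s: 21.55
ee_pos: [492.3, 250.6, 180.2]
ee_rot: [-179.7, 0.0, 105.8]
force: [-1.0, -0.3, -3.2]
gripper_width: 59.8
gripper_force: 45.0
```

Emit:
{"fn": "send_rows", "kwargs": {"motion": [[0,0,0,-0.041,0.144,0,-1],[0,0,0,-0.082,0.288,0,-1],[0,0,0,-0.041,0.144,0,-1],[0,0,0,0,0,0,-1],[0,0,0,0.041,-0.144,0,-1],[0,0,0,0.082,-0.288,0,-1],[0,0,0,0.041,-0.144,0,-1],[0,0,0,0,0,0,-1],[0,0,0,-0.041,0.144,0,-1],[0,0,0,-0.082,0.288,0,-1],[0,0,0,-0.082,0.288,0,-1]]}}

```text
time_s: 22.92
ee_pos: [495.1, 251.4, 178.8]
ee_rot: [-161.8, 0.1, 105.7]
force: [0.1, 0.8, -3.8]
gripper_width: 60.0
gripper_force: 45.0
```

Emit:
{"fn": "send_rows", "kwargs": {"motion": [[0,0,0,0.041,-0.144,0,-1]]}}

```text
time_s: 23.05
ee_pos: [494.9, 251.4, 179.1]
ee_rot: [-171.1, 0.0, 105.7]
force: [-0.6, -0.6, -2.6]
gripper_width: 59.9
gripper_force: 45.0
```

Emit:
{"fn": "send_rows", "kwargs": {"motion": [[0,0,0,0.041,-0.144,0,-1]]}}

```text
time_s: 23.18
ee_pos: [493.1, 251.1, 181.9]
ee_rot: [179.7, -0.0, 105.8]
force: [-0.3, -0.2, -3.7]
gripper_width: 59.6
gripper_force: 45.0
```

Emit:
{"fn": "send_rows", "kwargs": {"motion": [[0,0,0,0.041,-0.144,0,-1]]}}

```text
time_s: 23.3
ee_pos: [492.2, 250.8, 182.7]
ee_rot: [170.7, -0.1, 105.8]
force: [0.6, -0.1, -4.5]
gripper_width: 60.0
gripper_force: 45.0
```

Emit:
{"fn": "send_rows", "kwargs": {"motion": [[0,0,0,0.041,-0.144,0,-1]]}}

```text
time_s: 23.42
ee_pos: [491.8, 250.6, 182.9]
ee_rot: [161.7, -0.1, 105.8]
force: [0.6, -0.0, -3.2]
gripper_width: 60.0
gripper_force: 45.0
```

Emit:
{"fn": "send_rows", "kwargs": {"motion": [[0,0,0,0,0,0,-1]]}}

```text
time_s: 23.55
ee_pos: [488.0, 249.1, 180.9]
ee_rot: [162.4, 0.0, 105.9]
force: [0.2, -0.5, -3.4]
gripper_width: 60.4
gripper_force: 45.0
```

Emit:
{"fn": "send_rows", "kwargs": {"motion": [[0,0,0,-0.041,0.144,0,-1]]}}

```text
time_s: 23.68
ee_pos: [489.7, 250.2, 182.3]
ee_rot: [171.5, -0.0, 105.9]
force: [1.8, -0.9, -2.6]
gripper_width: 59.8
gripper_force: 45.0
```

Emit:
{"fn": "send_rows", "kwargs": {"motion": [[0,0,0,-0.041,0.144,0,-1]]}}

```text
time_s: 23.8
ee_pos: [494.3, 252.0, 184.3]
ee_rot: [-179.9, -0.1, 105.8]
force: [0.3, 0.3, -3.2]
gripper_width: 59.7
gripper_force: 45.0
```

Emit:
{"fn": "send_rows", "kwargs": {"motion": [[0,0,0,-0.041,0.144,0,-1]]}}

```text
time_s: 23.92
ee_pos: [495.3, 252.1, 184.0]
ee_rot: [-170.9, -0.1, 105.8]
force: [-0.3, -0.3, -3.4]
gripper_width: 59.8
gripper_force: 45.0
```

Emit:
{"fn": "send_rows", "kwargs": {"motion": [[0,0,0,-0.041,0.144,0,-1]]}}

```text
time_s: 24.05
ee_pos: [495.6, 252.1, 183.6]
ee_rot: [-161.9, -0.1, 105.8]
force: [0.2, 0.7, -3.6]
gripper_width: 60.1
gripper_force: 45.0
```

Emit:
{"fn": "send_rows", "kwargs": {"motion": [[0,0,0,0,0,0,-1]]}}

```text
time_s: 24.18
ee_pos: [496.8, 252.1, 180.3]
ee_rot: [-162.0, -0.0, 105.7]
force: [0.4, 0.2, -3.1]
gripper_width: 59.8
gripper_force: 45.0
```

Emit:
{"fn": "send_rows", "kwargs": {"motion": [[0,0,0,0.041,-0.144,0,-1]]}}

```text
time_s: 24.3
ee_pos: [496.2, 252.0, 180.3]
ee_rot: [-171.2, -0.0, 105.7]
force: [0.1, -0.6, -3.0]
gripper_width: 59.7
gripper_force: 45.0
```

Emit:
{"fn": "send_rows", "kwargs": {"motion": [[0,0,0,0.041,-0.144,0,-1],[0,0,0,0.041,-0.144,0,-1],[0,0,0,0.041,-0.144,0,-1],[0,0,0,0.041,-0.144,0,-1]]}}

```text
time_s: 24.8
ee_pos: [494.9, 251.7, 182.6]
ee_rot: [180.0, -0.0, 105.8]
force: [0.0, 0.0, -4.2]
gripper_width: 59.9
gripper_force: 45.0
```

Blue is silent too, and only red knocked (about ±4.5 N in both directions). Next I set blue down in the middle of its coaster at (496.5, 258).

Emit:
{"fn": "send_rows", "kwargs": {"motion": [[0.004,0.013,-0.08,0,0,0,-1],[0.004,0.013,-0.18,0,0,0,-1],[0.004,0.013,-0.25,0,0,0,-1],[0.004,0.013,-0.28,0,0,0,-1],[0.004,0.013,-0.292,0,0,0,-1],[0.004,0.013,-0.297,0,0,0,-1],[0.004,0.013,-0.3,0,0,0,-1],[0.004,0.013,-0.3,0,0,0,-1],[0.004,0.013,-0.3,0,0,0,-1]]}}

```text
time_s: 25.92
ee_pos: [496.4, 258.1, 33.6]
ee_rot: [179.8, -0.0, 105.8]
force: [-0.2, -0.9, 1.5]
gripper_width: 60.1
gripper_force: 45.0
```

Emit:
{"fn": "send_rows", "kwargs": {"motion": [[0,0,0,0,0,0,1],[0,0,0,0,0,0,1],[0,0,0,0,0,0,1],[0,0,0.05,0,0,0,1],[0,0,0.15,0,0,0,1],[0,0,0.24,0,0,0,1],[0,-0.1,0.24,0,0,0.1,1],[0,-0.22,0.24,0,0,0.155,1],[0.01,-0.34,0.24,0,0,0.155,1],[0.012,-0.44,0.24,0,0,0.155,1],[0.012,-0.483,0.2,0,0,0.155,1],[0.012,-0.483,0.2,0,0,0.155,1],[0.012,-0.483,0.2,0,0,0.155,1]]}}

```text
time_s: 27.55
ee_pos: [501.9, 16.9, 132.9]
ee_rot: [179.9, -0.0, 115.1]
force: [0.2, 0.0, 0.5]
gripper_width: 91.1
gripper_force: 0.0
```

```bash
python3 - <<'E'
from h import *
from workcell import env,eyes
f=eyes.grab_frame("side");g=eyes.grab_frame("top")
cv2.imwrite("pics/s3.png",np.hstack([cv2.resize(f["pixels"][100:290,150:370,::-1],None,fx=1.8,fy=1.8),cv2.resize(g["pixels"][110:300,140:360,::-1],None,fx=1.8,fy=1.8)]))
for F,w in((g,(172,197)),(f,(206,150))):
    m,c,st=blob(F,*T["blue"][:3],w);print([np.round(x,1) for x in rect(F,m,84)])
E
```

```text
[array([494. , 257.6]), array([57.7, 60.7]), np.float64(14.4)]
[array([493.7, 255.6]), array([62.7, 63.1]), np.float64(15.5)]
```

View pics/s3.png

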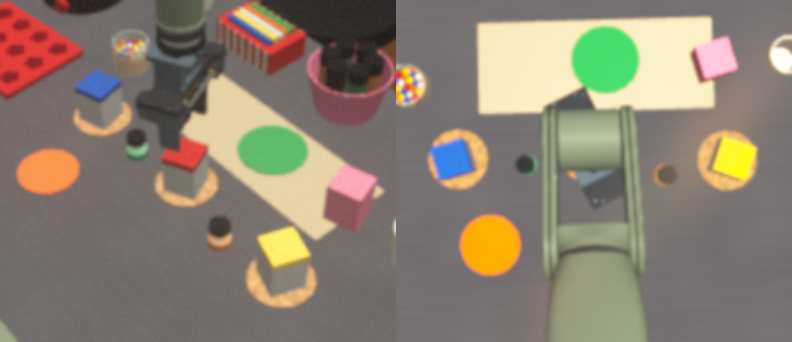

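Blue stands upright on its coaster at crop (100,100). The gripper is above red again.

Emit:
{"fn": "send_rows", "kwargs": {"motion": [[0,0,-0.08,0,0,0,1],[0,0,-0.15,0,0,0,1],[0,0,-0.2,0,0,0,1],[0,0,-0.2,0,0,0,1],[0,0,-0.2,0,0,0,-1],[0,0,-0.2,0,0,0,-1],[0,0,-0.2,0,0,0,-1],[0,0,-0.2,0,0,0,-1],[0,0,-0.2,0,0,0,-1],[0,0,-0.2,0,0,0,-1]]}}

```text
time_s: 28.9
ee_pos: [502.2, 16.3, 33.2]
ee_rot: [179.9, 0.0, 115.1]
force: [0.1, 1.1, 6.5]
gripper_width: 60.0
gripper_force: 45.0
```

Emit:
{"fn": "send_rows", "kwargs": {"motion": [[0,0,0.06,0,0,0,-1],[0,0,0.14,0,0,0,-1],[0,0,0.2,0,0,0,-1],[0.05,-0.01,0.2,0,0,0,-1],[0.12,-0.025,0.2,0,0,0,-1],[0.19,-0.04,0.2,0,0,0,-1],[0.26,-0.055,0.2,0,0,0,-1],[0.31,-0.065,0.2,0,0,0,-1],[0.34,-0.073,0.2,0,0,0,-1],[0.35,-0.075,0.2,0,0,0,-1],[0.35,-0.075,0.2,0,0,0,-1],[0.35,-0.075,0.2,0,0,0,-1],[0.35,-0.075,0.2,0,0,0,-1],[0.35,-0.075,0.2,0,0,0,-1]]}}

```text
time_s: 30.65
ee_pos: [676.3, -21.1, 132.7]
ee_rot: [180.0, -0.0, 115.1]
force: [-0.8, 0.6, -3.5]
gripper_width: 60.0
gripper_force: 45.0
```

```bash
python3 - <<'E'
from h import *
from workcell import env,eyes
f=eyes.grab_frame("side");g=eyes.grab_frame("top")
cv2.imwrite("pics/s4.png",np.hstack([cv2.resize(f["pixels"][100:290,150:370,::-1],None,fx=1.8,fy=1.8),cv2.resize(g["pixels"][110:300,140:360,::-1],None,fx=1.8,fy=1.8)]))
E
```

```text
(no output)
```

View pics/s4.png

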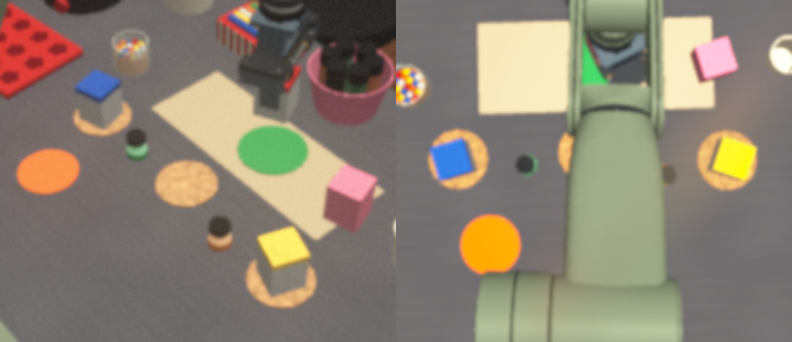

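The red tin is held upright over the mat at crop (275,95). The silent tins stand on their coasters and the pots, jar and cup have not moved. I now hand in.

```bash
python3 -c "
from workcell import env
s=env.state();print(s['ee_pos'],s['qvel'].round(2));print(env.job_done())"
```

```text
[676.42897349 -21.19238373 132.65883111] [-0.02  0.07 -0.08 -0.13 -0.    0.01]
the job is handed in; nothing more can be done
None
```

The red tin is the one that rattled; I handed the job in at about 31 s with it held upright and still about 10 cm over the middle of the green mat, and the silent yellow and blue tins back on their coasters.

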